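# Hang the spacer holder on the slotted rack and stack its spacers

## Robot

A 6-joint arm with a two-finger parallel gripper is mounted at the origin on the work surface. World frame = base frame: x ahead of the robot, y to its left, z up, the work surface at z = 0. Lengths are in mm, angles in rad, forces in N, time in s.
With the tool pointing down it reaches from about 300 to 875 mm from the base axis. Payload 6.4 kg.
Tool frame: the origin (TCP) lies at the very end of the fingers, on their centre line; the grasp point (between the pads) lies 19 mm behind it; z points along the fingers, y is the direction in which the jaws open and shut (so a half turn about z gives the same grasp; the last joint's range is limited). The gripper opens to 88 mm and grips with 3 to 60 N. Pads are 18 mm wide; open, the fingers measure 123 mm over their backs; the gripper's body (75 mm by 187 mm) begins 45 mm behind the grasp point.
Start: joints at [-1.477, 0.181, 1.607, -0, 1.354, -0.206], TCP at [169.83, -549.362, 238.714] pointing down, gripper open.
Joint ranges: [-2.99, 2.99], [-0.89, 2.07], [0.3, 2.58], [-1.14, 4.28], [0, 2.63], [-3.12, 3.12]. Speed limits (rad/s): [2.57, 2.57, 3.01, 3.14, 3.14, 3.14].

## Interface

Orientations are given as a unit quaternion [x, y, z, w].
In Python, from rig import bot, get_image gives the robot as it stands.
- The arm moves only by the shell command python3 -m pendant 'ROWS'. ROWS is JSON, a list of rows, each a list of 3 entries, a list of its own where there are three numbers: the turn, a rotation vector about the tool's x, y, z in units of 5 degrees (1.0 is 5 degrees), then the shift along the tool's x, y, z in m, then the closure, from 0 (fully open) to 1 (shut). In form: [[[ax, ay, az], [tx, ty, tz], fingers], ...]. A call has 1 to 8 rows; each row is the pose to reach, as a shift and turn from the pose commanded when the call began, along the tool's axes at that moment; what a row does not reach only later rows make up. A row lasts 1/10 s, in which the tool goes at most 50 mm and 8.59 degrees, less where a joint would pass 70% of its speed; a pose out of reach is approached as far as the arm can. A call with a gripper value outside its range is refused whole. The fingers move at their own pace and stop on an object; the grip force is fixed at half the most. Time passes only in rows, so rows that repeat a pose let the fingers close. It gives the time, the measured TCP pose, the force and the opening at its end, in the units of the state.
- bot.state(): the state, without advancing time (a new reading comes with each control period).
- get_image(name): name is "side" or "top" or "wrist"; returns a dict with "frame" (420x560x3 uint8, red, green, blue), "z_map" (420x560 float32, mm along the optical axis (not along the pixel's ray), 0 where there is no reading), "intrinsics" (3x3 intrinsics, pixels), "R" (3x3) and "t" (3): a world point X has camera coordinates R X + t. Camera axes: x right, y down, z forward; pixel columns grow to the right and rows downward; lengths in mm; the calibration is good to about 2 mm. The wrist camera is an equidistant fisheye: a pixel r from the principal point sees the ray r / f radians off the axis. A picture is of the moment at which its call begins.
- bot.finish_job(): hands the job in, once; it reports no verdict.
The state is a dict: "t": time; "q": joint angles; "qvel": joint speeds; "joint_torque": joint torques, N m; "tcp_pos": TCP position; "tcp_rot": TCP orientation; "contact_force": force on the tool from outside, world axes, zero at the start; "wrist_torque": the same for the moment, N m; "gripper_width": opening from 0.0 (shut) to 1.0 (fully open).
Only numpy, scipy, OpenCV 4.12 (cv2) and the standard library are available. Lean on these libraries where they do the work, as an engineer would, in place of code of your own. Each camera call takes 0.05 s, during which the arm holds its last target. There are 200 camera calls.

## Task

On the bicycle-shop counter, hook the grey holder's two steel tabs into the upper pair of slots of the blue upright, the pair with the yellow spring latch between them, and push it down until it sits fully home and the latch springs out over it. Then thread the two spacers onto the holder's post, the thick black one first at the bottom and the thin red one on top of it, each lying flat. Leave the other things on the counter where they are and let go of everything.

Things in the scene. Friction and masses are not known exactly. Their poses are not given: they have to be found in the camera images.
- upright: Blue sheet-steel upright, fixed, 113 mm wide (y), 170 tall, on a dark foot plate 130 wide (y), x -35 to 55, 8 thick. Origin on the counter; z up; the front face is x = -20 mm and looks along -x. Sheet 5 mm thick, open behind. Slots at y = +26 and -26 mm, each 15 wide, 28 tall: upper pair z = 120 to 148 mm (use these), lower pair z = 50 to 78 mm (stay empty).
- slots (a point): On the upright's front face, midway between the two upper slots, at the height of their lower edges (120 mm above the counter). Axes as the upright's: -x out of the face, y sideways, z up.
- latch (a joint): Yellow spring latch mid-face, 16 mm wide, 8 tall, centre 146.5 mm above the counter. At 0 it stands 6 mm out of the face; value (m) grows as it is pushed in (0.006 flush, 0.0085 end). Spring 2 N at rest, 4 N flush. The holder's rear plate pushes it in as the tabs enter; with the holder home it springs out 2.5 mm above the plate's top edge and stops it lifting.
- bracket: Grey steel holder, about 0.4 kg, flat underside. Origin: underside, below the grip's centre; z up, +x to the rear. In mm: floor plate 5 thick, 50 wide, x -95 to 60; rear plate 70 wide, 60 tall, x 60 to 65; orange grip x -28 to 28, 14 wide (y), z 5 to 45, pinched across y from above; gussets y +-22, x 34 to 60, z to 21. Home: x axis along the upright's x, underside 80 above the counter.
- tabs (a point): Back of the holder's rear plate (its x 65, y 0, z 40 mm), midway between the tabs; holder's axes. Tabs at y +-26, 10 wide, stick out 13 mm: neck z 40 to 48, lip behind it down to z 28. Plate-to-lip gap 8 mm at the lip's end, 6 at the neck. Tabs enter the slots 13 to 19 mm above home; then, plate against the face, the holder is pushed down (a few N) until this point meets point slots.
- post (a point): Centre of the foot of the holder's aluminium post, on top of the floor plate (x = -68, z = 5 mm of the holder); axes as the holder's. The post is 24 mm in diameter and rises 45 mm above this point, its top 7 mm tapering to 16 mm.
- thick_mid (a point): Centre of the thick black spacer: a ring 38 mm outside, 30 mm hole, 20 mm thick, lying flat. This point is 10 mm above its underside.
- thin_mid (a point): Centre of the thin red spacer: a ring 38 mm outside, 30 mm hole, 10 mm thick, lying flat. This point is 5 mm above its underside.
- lockring: Brass lockring lying flat, 48 mm outside, 34 mm hole, 6 mm thick; origin at the centre of its underside. Not to be used.
- bell: Steel bicycle bell, 54 mm across, 39 mm high, origin at the centre of its underside. A bystander.
- oil: Green oil bottle with yellow cap, 48 mm across, 130 mm high, origin at the centre of its underside. A bystander.
- wrench: Steel wrench, 170 mm long, lying along its x. A bystander.
- pedal: Black pedal, about 115 by 70 by 24 mm, origin under its centre. A bystander.
- tin: Green patch tin, 90 by 55 by 28 mm, origin under its centre. A bystander.

How it is judged (in metres and radians):
On the way, in this order (a step that is already met when the one before it is completed fails the run):
1. the holder hangs home in the upper slots with the latch out over its rear plate (z of tabs in the frame of slots between -0.003 and 0.003 m and x of tabs in the frame of slots between -0.004 and 0.002 m and y of tabs in the frame of slots between -0.005 and 0.005 m and angle between the x axis of bracket and the x axis of upright, either way round below 0.1 rad and angle between bracket's own z axis and vertical below 0.1 rad and value of joint latch below 0.002 m), for 0.2 s.
2. the thick spacer lies at the foot of the post on the hanging holder (all of step 1 and z of thick_mid in the frame of post between 0.007 and 0.013 m and horizontal distance between thick_mid and post below 0.007 m), for 0.2 s.
3. the thin spacer lies on top of the thick one (all of step 2 and z of thin_mid in the frame of post between 0.022 and 0.028 m and horizontal distance between thin_mid and post below 0.007 m), for 0.2 s.
At the end, for the whole second after the job is handed in: Tabs point meets slots point: height 3 mm, 4 mm out (2 mm in), 5 mm sideways; holder square and upright within 0.1 rad; latch below 2 mm. Thick spacer centre 10 mm, thin one 25 mm above the post foot, each within 3 mm, and within 7 mm of it sideways (all of step 3); the robot touches nothing.
It fails at once if one of the other things on the counter is moved by more than 40 mm (distance of any of lockring, bell, oil, wrench, pedal, tin from where it was at the start of the episode above 0.04 m).
It also fails if it takes over 72 s, if anything falls off the work surface, if the arm or the gripper's body presses on something with over 40 N, if the wrist force passes 120 N, or if a joint passes its speed limit or range.

## Working session

There is one attempt and no reset: what is moved stays moved. The work goes in short steps, Python scripts to look and compute and a shell command to move; the robot and the scene stay as the last step left them, time stands still between calls to the robot, and variables do not carry over. Pictures are saved under pics/ and viewed, about 8 in all and at most 12, crops included, and the job is handed in when it is done.

```bash
ls; mkdir -p pics
python3 - <<'E'
from rig import bot,get_image
import cv2,numpy as np
print(bot.state())
for n in("top","side"):
    d=get_image(n); np.savez(f"{n}0.npz",**d); cv2.imwrite(f"pics/{n}0.png",d["frame"][:,:,::-1]); print(d["intrinsics"],d["R"],d["t"])
E
```

```text
pics
{'t': 0.0, 'q': array([-1.47727963e+00,  1.81515760e-01,  1.60797630e+00, -2.97256996e-05,
        1.35377212e+00, -2.06307704e-01]), 'qvel': array([ 1.54923644e-04, -4.97098545e-04,  5.31767430e-04, -8.72274133e-05,
       -1.69736339e-03, -1.18410465e-03]), 'joint_torque': array([ 5.22287246e-04, -4.33856857e+01, -3.41852081e+01,  7.02103833e-02,
        3.85561050e-02, -1.43980892e-04]), 'tcp_pos': array([ 169.78213163, -548.82272137,  237.83966335]), 'tcp_rot': array([ 9.88783370e-01,  1.49354440e-01,  3.26197018e-05, -8.35249763e-04]), 'contact_force': array([-0.1941771 ,  0.4000322 , -0.41021459]), 'wrist_torque': array([ 0.01329943,  0.00360374, -0.04130494]), 'gripper_width': 1.0011153882368358}
[[484.79734119   0.         281.05221375]
 [  0.         484.79734119 209.53551416]
 [  0.           0.           1.        ]] [[-0.01094335 -0.99993326  0.00370426]
 [-0.97717504  0.00990817 -0.21220454]
 [ 0.21215367 -0.00594194 -0.97721825]] [ -10.15923465  590.2715309  1056.38890882]
[[380.01824812   0.         276.90931248]
 [  0.         380.01824812 209.96759359]
 [  0.           0.           1.        ]] [[-0.80340311 -0.59530199 -0.01260871]
 [-0.31791219  0.4467579  -0.83626504]
 [ 0.50346328 -0.66784947 -0.54818045]] [448.55596273 260.19469148 592.91955148]
```

View pics/top0.png

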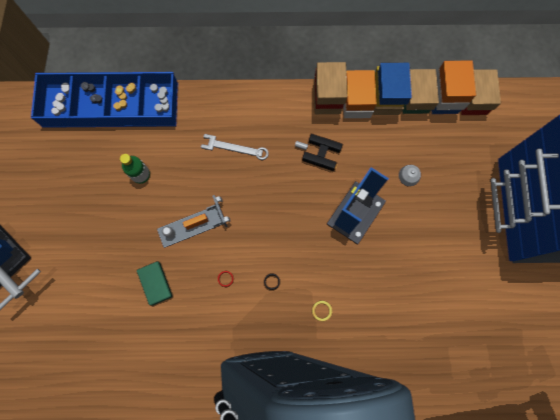

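View pics/side0.png

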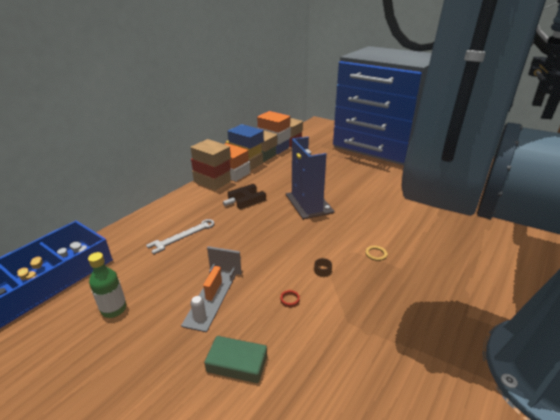

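Top view: the holder is at (192,225) with its rear to the right, and the upright at (358,205). The latch at (354,189) shows its front faces up-left. The red ring is at (226,279), the black at (272,282), the brass lockring at (322,311) and the tin at (155,283). The side view agrees. Next I measure with depth and colour.

```bash
cat > h.py <<'E'
import numpy as np,cv2
from rig import bot,get_image
def cloud(d):
    K,R,t=d["intrinsics"],d["R"],d["t"]; z=d["z_map"]; v,u=np.mgrid[:z.shape[0],:z.shape[1]]
    c=np.stack([(u-K[0,2])/K[0,0]*z,(v-K[1,2])/K[1,1]*z,z],-1)
    return (c-t)@R, cv2.cvtColor(d["frame"],cv2.COLOR_RGB2HSV), z>0
def ray(d,u,v,h):
    K,R,t=d["intrinsics"],d["R"],d["t"]; r=R.T@np.array([(u-K[0,2])/K[0,0],(v-K[1,2])/K[1,1],1]); o=-R.T@t
    return o+r*(h-o[2])/r[2]
def rect(p):
    r=cv2.minAreaRect(p[:,:2].astype(np.float32)); return np.round(r[0],1),np.round(r[1],1),round(r[2],1)
def ang(a,b): return np.degrees(np.arctan2(*(np.array(b)-a)[1::-1]))
E
python3 - <<'E'
from h import *
for n in("top","side"):
    d=dict(np.load(n+"0.npz")); P,H,ok=cloud(d); h,s,v=[H[...,i].astype(int) for i in range(3)]; X,Y,Z=[P[...,i] for i in range(3)]
    box={"top":{"up":(325,170,395,245),"hold":(150,190,235,248),"red":(215,268,238,290),"blk":(261,271,284,294)},
         "side":{"up":(285,135,335,222),"hold":(180,240,245,330),"red":(276,285,303,310),"blk":(310,256,335,280)}}[n]
    def m(k):
        a=np.zeros(h.shape,bool);x0,y0,x1,y1=box[k];a[y0:y1,x0:x1]=1;return a&ok
    def show(l,k,mm):
        p=P[m(k)&mm]
        if len(p)>5: print(n,l,len(p),"mean",p.mean(0).round(1),"rect",*rect(p),"z",np.percentile(p[:,2],[2,50,98]).round(1))
    blue=(h>100)&(h<130)&(s>90)
    show("sheet","up",blue&(Z>60)&(Z<180)); show("sheettop","up",blue&(Z>160)&(Z<180))
    show("foot","up",(Z>4)&(Z<14)); show("latch","up",(h>20)&(h<35)&(s>110)&(v>110)&(Z>100))
    org=(h<16)&(s>150); show("grip","hold",org&(Z>30)); show("griptop","hold",org&(Z>40))
    grey=(s<80); show("floor","hold",grey&(Z>2)&(Z<12)); show("rear","hold",grey&(Z>54)&(Z<70)); show("post","hold",grey&(Z>40)&(Z<54)); 
    show("red","red",((h<6)|(h>174))&(s>150)); show("redtop","red",((h<6)|(h>174))&(s>150)&(Z>6)); show("blk","blk",(v<60)); show("blktop","blk",(v<60)&(Z>14))
E
```

```text
top sheet 697 mean [ 600.6 -191.2  132. ] rect [ 599.3 -193.6] [ 44.1 114. ] 55.2 z [ 64.3 138.4 171.7]
top sheettop 236 mean [ 601.  -184.6  168.3] rect [ 599.4 -193.7] [ 44.1 113.8] 55.2 z [161.  168.7 172.4]
top foot 1260 mean [ 591.4 -204.7    7.6] rect [ 607.6 -208.3] [165.9 183.2] 87.4 z [ 4.2  7.5 12.3]
top latch 17 mean [ 612.6 -173.5  149.4] rect [ 611.6 -175.4] [12.5 13.5] 55.8 z [144.8 149.9 154.5]
top grip 84 mean [569.5 183.3  40.8] rect [570.7 185.5] [14.1 54.4] 19.9 z [30.5 42.1 47.8]
top griptop 56 mean [571.3 183.2  43.8] rect [570.7 185.5] [14.1 54.4] 19.9 z [40.5 43.7 48. ]
top floor 798 mean [562.2 202.3   4.9] rect [572.7 204.4] [ 77.9 159.7] 19.5 z [2.1 4.7 9.5]
top rear 67 mean [594.5 127.8  58.8] rect [595.4 128.2] [71.   5.1] 21.2 z [55.4 58.5 63.1]
top post 126 mean [565.3 197.7  46.9] rect [562.  180.6] [ 65.9 155.9] 29.8 z [40.3 46.9 52.5]
top red 69 mean [438.  116.9   8.4] rect [437.5 117.3] [35.3 34.3] 0.5 z [ 0.9  8.7 13.1]
top redtop 57 mean [437.5 117.4   9.4] rect [437.5 117. ] [33.4 35.2] 89.3 z [ 6.4  9.3 13.3]
top blk 45 mean [429.5   9.3  15.4] 
[... 527 characters left out ...]
.3 11.2] 54.6 z [144.5 150.1 152.8]
side grip 229 mean [569.7 194.   41.9] rect [573.2 190.5] [13.8 56.1] 22.0 z [31.  44.2 46.7]
side griptop 163 mean [571.5 192.3  44.6] rect [573.3 190.4] [13.7 55.9] 21.9 z [40.7 44.9 46.7]
side floor 967 mean [555.2 216.1   5.4] rect [567.5 205.4] [ 67.5 159.1] 21.5 z [ 2.7  5.1 11. ]
side rear 116 mean [595.  132.5  58.2] rect [596.4 132.3] [68.1  7.3] 22.0 z [54.1 58.8 61.3]
side post 284 mean [572.9 186.3  46.9] rect [560.1 189.2] [ 65.8 146.7] 32.1 z [40.2 47.5 53.1]
side red 76 mean [439.  121.6   8.4] rect [438.8 120.7] [32.7 35.2] 34.2 z [ 3.   8.9 11.2]
side redtop 63 mean [437.9 122.8   9.2] rect [438.8 120.7] [32.7 35.2] 34.2 z [ 6.6  9.3 11.2]
```

```bash
cat >> h.py <<'E'
from scipy.spatial.transform import Rotation as Ro
def go(x,y,z,yaw):
    "tool-frame turn (5deg units) and shift (m) from the measured pose to a tool-down pose with tool x at yaw (deg)"
    s=bot.state(); R=Ro.from_quat(s["tcp_rot"]); T=Ro.from_euler("z",yaw,degrees=True)*Ro.from_euler("x",180,degrees=True)
    print("turn",(np.degrees((R.inv()*T).as_rotvec())/5).round(2),"shift",(R.inv().apply(np.array([x,y,z])-s["tcp_pos"])/1000).round(4),
     "| now",s["tcp_pos"].round(1),"yaw",round(np.degrees(np.arctan2(*R.as_matrix()[1::-1,0])),2),"F",s["contact_force"].round(1),"w",round(s["gripper_width"],3),"t",s["t"])
E
python3 - <<'E'
from h import *
go(572,187,180,110.5)
d=dict(np.load("top0.npz")); P,H,ok=cloud(d)
for n in("top","side"):
    d=dict(np.load(n+"0.npz")); P,H,ok=cloud(d); h,s,v=[H[...,i].astype(int) for i in range(3)];Z=P[...,2]
    m=ok&(h>100)&(h<130)&(s>90)&(Z>163)&(Z<180)&(abs(P[...,0]-600)<70)&(abs(P[...,1]+190)<70); p=P[m][:,:2]
    a=np.radians(55.2); N=np.array([np.cos(a),np.sin(a)]);T=np.array([-N[1],N[0]])
    q=p@np.stack([N,T],1); print(n,"n",np.percentile(q[:,0],[0,2,50,98,100]).round(1),"t",np.percentile(q[:,1],[0,2,98,100]).round(1))
    b=np.round(q[:,1]/10); print([(k*10,round(q[b==k,0].max(),1),round(q[b==k,0].min(),1)) for k in np.unique(b)])
E
```

```text
turn [-1.000e-02 -2.000e-02 -1.866e+01] shift [ 0.6016 -0.5842  0.059 ] | now [ 169.8 -548.9  237.9] yaw 17.18 F [-0.4 -0.1  0.4] w 0.998 t 0.1
top n [160.9 162.9 200.4 205.1 205.1] t [-659.6 -658.4 -546.4 -545.8]
[(np.float64(-660.0), np.float64(205.1), np.float64(162.4)), (np.float64(-650.0), np.float64(205.1), np.float64(164.2)), (np.float64(-640.0), np.float64(205.1), np.float64(200.4)), (np.float64(-630.0), np.float64(205.0), np.float64(200.4)), (np.float64(-620.0), np.float64(205.1), np.float64(200.4)), (np.float64(-610.0), np.float64(205.1), np.float64(200.4)), (np.float64(-600.0), np.float64(205.1), np.float64(202.1)), (np.float64(-590.0), np.float64(205.1), np.float64(201.6)), (np.float64(-580.0), np.float64(205.1), np.float64(200.5)), (np.float64(-570.0), np.float64(205.1), np.float64(201.0)), (np.float64(-560.0), np.float64(205.0), np.float64(201.0)), (np.float64(-550.0), np.float64(205.1), np.float64(160.9))]
side n [184.1 186.2 208.6 210.9 211.7] t [-657.  -656.4 -545.5 -545.3]
[(np.float64(-660.0), np.float64(200.7), np.float64(184.1)), (np.float64(-650.0), np.float64(209.4), np.float64(185.5)), (np.float64(-640.0), np.float64(211.7), np.float64(205.0)), (np.float64(-630.0), np.float64(210.1), np.float64(204.2)), (np.float64(-620.0), np.float64(210.5), np.float64(205.4)), (np.float64(-610.0), np.float64(210.7), np.float64(205.3)), (np.float64(-600.0), np.float64(210.5), np.float64(205.4)), (np.float64(-590.0), np.float64(210.2), np.float64(204.3)), (np.float64(-580.0), np.float64(210.3), np.float64(207.7)), (np.float64(-570.0), np.float64(209.8), np.float64(209.2)), (np.float64(-560.0), np.float64(210.5), np.float64(205.7)), (np.float64(-550.0), np.float64(211.1), np.float64(203.1))]
```

```bash
python3 -m pendant '[[[0,0,-9],[0.3,-0.29,0.02],0],[[0,0,-9],[0.3,-0.29,0.02],0],[[0,0,-9],[0.3,-0.29,0.02],0],[[0,0,-9],[0.3,-0.29,0.02],0],[[0,0,-18.66],[0.6016,-0.5842,0.02],0],[[0,0,-18.66],[0.6016,-0.5842,0.02],0],[[0,0,-18.66],[0.6016,-0.5842,0.02],0],[[0,0,-18.66],[0.6016,-0.5842,0.02],0]]' | tail -c 600; python3 -c "
from h import *;go(572,187,180,110.5)"
```

```text
t: 0.9
tcp_pos: [362.2, -196.8, 225.8]
tcp_rot: [0.73, 0.684, 0.0, 0.0]
contact_force: [0.6, -0.8, -0.2]
gripper_width: 1.0
turn [ 0.    0.   -4.85] shift [0.3967 0.1842 0.0458] | now [ 362.2 -196.8  225.8] yaw 86.25 F [ 0.6 -0.8 -0.2] w 1.0 t 0.9
```

```bash
python3 -m pendant '[[[0,0,-4.5],[0.37,0.17,0.03],0],[[0,0,-4.5],[0.37,0.17,0.03],0],[[0,0,-4.5],[0.37,0.17,0.03],0],[[0,0,-4.5],[0.37,0.17,0.03],0],[[0,0,-4.5],[0.37,0.17,0.03],0],[[0,0,-4.5],[0.37,0.17,0.03],0],[[0,0,-4.5],[0.37,0.17,0.03],0],[[0,0,-4.5],[0.37,0.17,0.03],0]]' >/dev/null; python3 -m pendant '[[[0,0,0],[0,0,0],0],[[0,0,0],[0,0,0],0]]'
python3 - <<'E'
from h import *
d=get_image("wrist"); np.savez("w1.npz",**d); cv2.imwrite("pics/w1.png",d["frame"][:,:,::-1]); print(d["intrinsics"],-d["R"].T@d["t"],d["R"])
go(572,187,180,110.5)
E
```

```text
t: 1.9
tcp_pos: [553.1, 152.0, 195.3]
tcp_rot: [0.584, 0.812, -0.001, -0.001]
contact_force: [-0.6, -0.5, 0.7]
gripper_width: 1.002
[[325.1922621    0.         280.05783943]
 [  0.         325.1922621  205.59520238]
 [  0.           0.           1.        ]] [528.17272869 225.08592337 341.48018809] [[ 0.94795986  0.31838188 -0.00225543]
 [ 0.30448654 -0.90447149  0.29869595]
 [ 0.09305941 -0.28383852 -0.95434566]]
turn [-0.02 -0.   -0.4 ] shift [0.0282 0.0294 0.0157] | now [553.1 150.9 195.8] yaw 108.48 F [ 0.3 -0.1  0.6] w 1.007 t 1.95
```

View pics/w1.png

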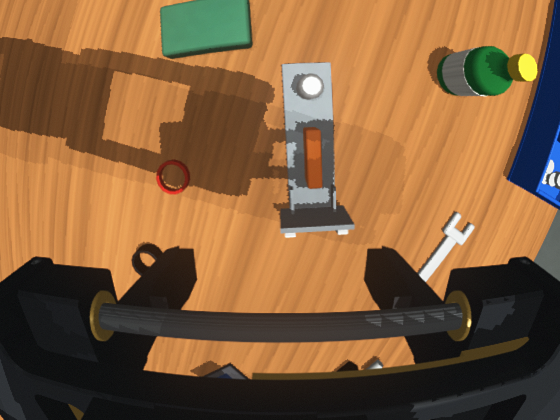

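The wrist view shows the holder with its grip at (314,158) and its post at (311,86). The red ring is at (173,177) and the black ring at (148,262), partly behind a finger. I measure all of these from this view.

```bash
cat >> h.py <<'E'
def fcloud(d):
    K,R,t=d["intrinsics"],d["R"],d["t"]; z=d["z_map"]; v,u=np.mgrid[:z.shape[0],:z.shape[1]]
    x=(u-K[0,2])/K[0,0];y=(v-K[1,2])/K[0,0];r=np.hypot(x,y)+1e-9; k=np.tan(np.clip(r,0,1.5))/r
    c=np.stack([x*k*z,y*k*z,z],-1); return (c-t)@R, cv2.cvtColor(d["frame"],cv2.COLOR_RGB2HSV), z>0
E
python3 - <<'E'
from h import *
d=dict(np.load("w1.npz")); P,H,ok=fcloud(d); h,s,v=[H[...,i].astype(int) for i in range(3)];Z=P[...,2]
def show(l,b,mm):
    a=np.zeros(h.shape,bool);x0,y0,x1,y1=b;a[y0:y1,x0:x1]=1;p=P[a&ok&mm]
    print(l,len(p),*rect(p),"z",np.percentile(p[:,2],[2,50,98]).round(1))
org=(h<16)&(s>150)
show("grip",(295,115,335,200),org&(Z>40)); show("floor",(275,55,345,215),(s<80)&(Z>3)&(Z<8)); show("rear",(270,195,360,240),(s<90)&(Z>56)); show("post",(290,65,335,110),(s<80)&(Z>45))
show("red",(150,150,200,200),((h<6)|(h>174))&(s>150)&(Z>8)); show("blk",(128,235,175,285),(v<70)&(Z>16)&(Z<24))
E
```

```text
grip 886 [572.1 189.8] [14.2 54.9] 21.4 z [42.7 44.9 46.5]
floor 5117 [565.8 205.1] [ 67.4 155.3] 22.0 z [3.6 5.1 6.8]
rear 482 [596.  131.4] [68.8  6.1] 21.8 z [56.3 59.9 61.3]
post 431 [547.3 252.8] [21.5 21. ] 89.2 z [45.2 49.5 51.5]
red 281 [438.8 119.6] [36.5 35.9] 17.1 z [ 8.3  9.8 11.4]
blk 159 [426.   13.2] [36.5 23.5] 62.1 z [16.1 19.3 21. ]
```

```bash
python3 -c "
from h import *;go(572.2,189.7,100,111.6)"
```

```text
turn [-0.02 -0.   -0.62] shift [0.0307 0.0306 0.0957] | now [553.1 150.9 195.8] yaw 108.48 F [ 0.3 -0.1  0.6] w 1.007 t 1.95
```

```bash
python3 -m pendant '[[[0,0,-0.62],[0.0307,0.0306,0.02],0],[[0,0,-0.62],[0.0307,0.0306,0.05],0],[[0,0,-0.62],[0.0307,0.0306,0.0957],0],[[0,0,-0.62],[0.0307,0.0306,0.0957],0],[[0,0,-0.62],[0.0307,0.0306,0.0957],0],[[0,0,-0.62],[0.0307,0.0306,0.0957],0]]' >/dev/null;  python3 -c "
from h import *;go(572.2,189.7,12,111.6)"
```

```text
turn [ 0.04  0.01 -0.03] shift [ 0.0015 -0.0024  0.0916] | now [574.7 189.1 103.6] yaw 111.46 F [1.  0.4 0.2] w 1.001 t 2.55
```

```bash
python3 -m pendant '[[[0,0,0],[0.001,-0.001,0.045],0],[[0,0,0],[0.001,-0.001,0.07],0],[[0,0,0],[0.001,-0.001,0.08],0],[[0,0,0],[0.001,-0.001,0.088],0],[[0,0,0],[0.001,-0.001,0.088],0],[[0,0,0],[0.001,-0.001,0.088],0]]' >/dev/null;  python3 -c "
from h import *;go(572.2,189.7,12,111.6)"
```

```text
turn [ 0.03  0.01 -0.01] shift [-0.0004 -0.0011  0.0025] | now [573.1 190.5  14.5] yaw 111.53 F [-0.1 -0.1  0.4] w 1.002 t 3.15
```

Close and lift slightly.

```bash
python3 -m pendant '[[[0,0,0],[-0.0004,-0.0011,0.0025],0.5],[[0,0,0],[-0.0004,-0.0011,0.0025],0.8],[[0,0,0],[-0.0004,-0.0011,0.0025],1],[[0,0,0],[-0.0004,-0.0011,0.0025],1],[[0,0,0],[-0.0004,-0.0011,0.0025],1],[[0,0,0],[-0.0004,-0.0011,0.0025],1],[[0,0,0],[-0.0004,-0.0011,0.0025],1],[[0,0,0],[-0.0004,-0.0011,0.0025],1]]';  python3 -m pendant '[[[0,0,0],[0,0,-0.02],1],[[0,0,0],[0,0,-0.06],1],[[0,0,0],[0,0,-0.11],1],[[0,0,0],[0,0,-0.15],1],[[0,0,0],[0,0,-0.19],1],[[0,0,0],[0,0,-0.19],1],[[0,0,0],[0,0,-0.19],1]]'
```

```text
t: 3.95
tcp_pos: [570.8, 189.6, 10.3]
tcp_rot: [0.563, 0.827, -0.0, -0.0]
contact_force: [-0.4, 0.3, 0.3]
gripper_width: 0.297
t: 4.65
tcp_pos: [571.4, 189.7, 201.4]
tcp_rot: [0.563, 0.827, 0.001, 0.001]
contact_force: [0.2, 0.1, -0.4]
gripper_width: 0.008
```

The fingers close slowly and hadn't reached the grip before I lifted. I'll reopen, recheck the holder and go back down.

```bash
python3 -m pendant '[[[0,0,0],[0,0,0],0],[[0,0,0],[0,0,0],0],[[0,0,0],[0,0,0],0],[[0,0,0],[0,0,0],0],[[0,0,0],[0,0,0],0],[[0,0,0],[0,0,0],0],[[0,0,0],[0,0,0],0],[[0,0,0],[0,0,0],0]]'
cat > hold.py <<'E'
from h import *
d=get_image("wrist"); P,H,ok=fcloud(d); h,s,v=[H[...,i].astype(int) for i in range(3)];Z=P[...,2]
for l,mm in(("grip",(h<16)&(s>150)&(Z>40)),("post",(s<80)&(Z>45)&(np.hypot(P[...,0]-547,P[...,1]-253)<20)),("rear",(s<90)&(Z>56)&(np.hypot(P[...,0]-596,P[...,1]-131)<45))):
    p=P[ok&mm&(np.hypot(P[...,0]-572,P[...,1]-190)<80)&(Z<75)]; print(l,len(p),*(rect(p) if len(p)>5 else ()))
cv2.imwrite("pics/w2.png",d["frame"][:,:,::-1])
go(572.2,189.7,100,111.6)
E
python3 hold.py
```

```text
t: 5.45
tcp_pos: [570.9, 189.6, 200.3]
tcp_rot: [0.563, 0.827, 0.0, 0.0]
contact_force: [-0.3, 0.7, -0.5]
gripper_width: 0.707
grip 385 [567.5 188. ] [13.4 56.2] 21.0
post 417 [542.9 251.1] [20.2 21.3] 21.7
rear 432 [589.7 129. ] [69.2  6.1] 20.7
turn [ 0.    0.   -0.01] shift [-0.0004  0.0013  0.1004] | now [570.8 189.6 200.4] yaw 111.53 F [ 0.3  0.1 -0.6] w 0.754 t 5.5
```

```bash
python3 -c "
from h import *;go(568.5,188.3,12,111.4)"
```

```text
turn [0.   0.   0.03] shift [-0.0004 -0.0027  0.1884] | now [570.8 189.6 200.4] yaw 111.53 F [ 0.3  0.1 -0.6] w 0.754 t 5.5
```

View pics/w2.png

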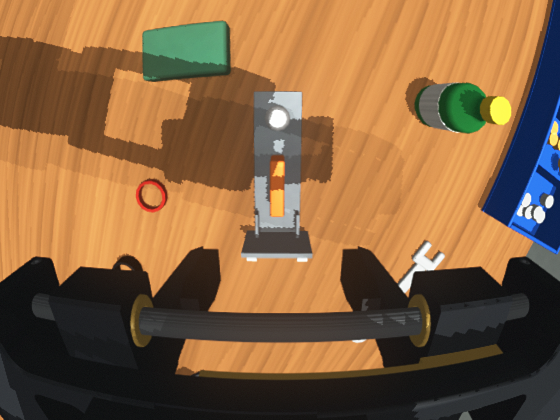

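The holder is still upright and square, with its grip at (277,185), roughly midway between the fingers. Descending and closing for longer this time.

```bash
python3 -m pendant '[[[0,0,0],[0,-0.0025,0.05],0],[[0,0,0],[0,-0.0025,0.1],0],[[0,0,0],[0,-0.0025,0.14],0],[[0,0,0],[0,-0.0025,0.17],0],[[0,0,0],[0,-0.0025,0.18],0],[[0,0,0],[0,-0.0025,0.188],0],[[0,0,0],[0,-0.0025,0.188],0.5],[[0,0,0],[0,-0.0025,0.188],1]]' ;  python3 -m pendant '[[[0,0,0],[0,0,0],1],[[0,0,0],[0,0,0],1],[[0,0,0],[0,0,0],1],[[0,0,0],[0,0,0],1],[[0,0,0],[0,0,0],1],[[0,0,0],[0,0,0],1],[[0,0,0],[0,0,0],1],[[0,0,0],[0,0,0],1]]';python3 -m pendant '[[[0,0,0],[0,0,0],1],[[0,0,0],[0,0,0],1],[[0,0,0],[0,0,0],1],[[0,0,0],[0,0,0],1]]'; python3 -c "
from h import *;go(568.5,188.3,12,111.4)"
```

```text
t: 6.3
tcp_pos: [569.9, 188.9, 14.0]
tcp_rot: [0.563, 0.827, 0.001, 0.001]
contact_force: [0.8, 0.9, 0.1]
gripper_width: 0.846
t: 7.1
tcp_pos: [568.4, 188.6, 12.2]
tcp_rot: [0.563, 0.827, -0.0, -0.0]
contact_force: [-0.8, -0.6, 0.7]
gripper_width: 0.156
t: 7.5
tcp_pos: [568.4, 188.6, 12.2]
tcp_rot: [0.563, 0.827, -0.0, -0.0]
contact_force: [-0.7, -0.3, 0.3]
gripper_width: 0.154
turn [-0.   -0.    0.03] shift [-0.0004  0.      0.0002] | now [568.4 188.6  12.2] yaw 111.53 F [-0.7 -0.3  0.3] w 0.154 t 7.5
```

```bash
python3 -m pendant '[[[0,0,0],[0,0,-0.03],1],[[0,0,0],[0,0,-0.07],1],[[0,0,0],[0,0,-0.11],1],[[0,0,0],[0,0,-0.13],1],[[0,0,0],[0,0,-0.13],1]]';python3 -c "
from h import *;go(682,-72,130,55.2)"
```

```text
t: 8.0
tcp_pos: [570.6, 189.0, 145.5]
tcp_rot: [0.562, 0.827, 0.002, 0.002]
contact_force: [0.4, 0.8, -4.2]
gripper_width: 0.157
turn [ 0.07 -0.02 11.27] shift [-0.2837  0.0077  0.0159] | now [570.6 189.  145.5] yaw 111.54 F [ 0.4  0.8 -4.2] w 0.157 t 8.0
```

```bash
python3 -m pendant '[[[0,0,1],[-0.03,0,0],1],[[0,0,2.6],[-0.07,0.002,0],1],[[0,0,4.2],[-0.11,0.003,0],1],[[0,0,5.8],[-0.15,0.004,0],1],[[0,0,7.4],[-0.19,0.005,0],1],[[0,0,9],[-0.23,0.006,0.005],1],[[0,0,10.5],[-0.265,0.007,0.01],1],[[0,0,11.3],[-0.284,0.008,0.014],1]]';python3 -m pendant '[[[0,0,0],[0,0,0],1],[[0,0,0],[0,0,0],1],[[0,0,0],[0,0,0],1]]';python3 - <<'E'
from h import *
go(682,-72,130,55.2)
d=get_image("wrist"); np.savez("w3.npz",**d); cv2.imwrite("pics/w3.png",d["frame"][:,:,::-1])
E
```

```text
t: 8.8
tcp_pos: [679.3, -75.5, 124.5]
tcp_rot: [0.889, 0.459, -0.002, -0.001]
contact_force: [-0.1, 0.1, -3.6]
gripper_width: 0.153
t: 9.1
tcp_pos: [679.1, -71.3, 126.7]
tcp_rot: [0.886, 0.463, -0.001, -0.001]
contact_force: [0.1, 0.2, -4.8]
gripper_width: 0.154
turn [-0.03  0.01 -0.01] shift [ 0.0011  0.0028 -0.0033] | now [679.1 -71.3 126.7] yaw 55.13 F [ 0.1  0.2 -4.8] w 0.154 t 9.1
```

View pics/w3.png

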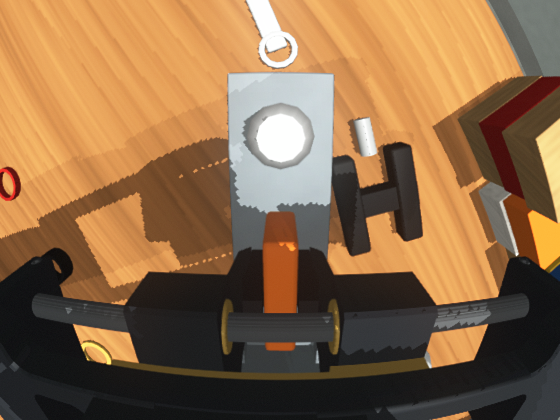

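The gripper hides the upright in the wrist view. The post at (280,135) gives the holder's pose in hand. For the tab-to-face offset I'll use the top and side views, where the camera bias cancels.

```bash
cat > rel.py <<'E'
from h import *
import sys
a=np.radians(55.2); N=np.array([np.cos(a),np.sin(a)]);T=np.array([-N[1],N[0]]); M=np.stack([N,T],1)
zt=float(sys.argv[1]) # expected z of rear plate top
tcp=bot.state()["tcp_pos"]; print("tcp",tcp.round(1),"n,t",(tcp[:2]@M).round(1),"exp rear n",round(tcp[:2]@N-62.5,1))
for n in("top","side","wrist"):
    d=get_image(n); P,H,ok=(fcloud if n=="wrist" else cloud)(d); cv2.imwrite(f"pics/rel_{n}_{int(zt)}.png",d["frame"][:,:,::-1])
    h,s,v=[H[...,i].astype(int) for i in range(3)];Z=P[...,2]; q=P[...,:2]@M; dn=q[...,0]-tcp[:2]@N; dt=q[...,1]-tcp[:2]@T
    if n!="wrist":
        m=ok&(h>100)&(h<130)&(s>90)&(Z>163)&(Z<180)&(abs(q[...,0]-205)<15)&(abs(q[...,1]+602)<75); p=q[m]
        if len(p)>5: print(n,"sheet n95",np.percentile(p[:,0],95).round(1),"t",np.percentile(p[:,1],[1,99]).round(1),p[:,1].ptp() if 0 else "")
        m=ok&(s<100)&(abs(Z-zt)<5)&(abs(dn+62.5)<12)&(abs(dt)<45)
        if m.sum()>5: p=P[m];print(n,"rear",m.sum(),*rect(p),"n",np.percentile(q[m][:,0],[3,50,97]).round(1),"t",np.percentile(q[m][:,1],[1,99]).round(1),"z",np.percentile(p[:,2],[50,97]).round(1))
    m=ok&(s<90)&(Z>zt-15)&(Z<zt-5)&(abs(dn-68)<22)&(abs(dt)<22)
    if m.sum()>5: p=P[m]; r=rect(p);print(n,"post",m.sum(),*r,"nt",(r[0]@M).round(1),"z",np.median(p[:,2]).round(1))
E
python3 rel.py 175
```

```text
tcp [679.4 -71.2 127.3] n,t [ 329.3 -598.5] exp rear n 266.8
top sheet n95 205.1 t [-657.8 -546.3] 
top post 46 [714.6 -22.4] [13.2 19.4] 69.3 nt [ 389.4 -599.6] z 163.6
side sheet n95 210.7 t [-656. -546.] 
side rear 25 [ 628.7 -110.9] [ 5.4 31.2] 54.9 n [265.  268.3 270.2] t [-594.  -564.3] z [174.7 176.2]
side post 45 [718.8 -13.4] [19.1 20. ] 12.0 nt [ 399.2 -597.9] z 164.5
wrist post 3144 [717.9 -16.5] [22.6 22.4] 10.4 nt [ 396.2 -598.9] z 165.5
```

```bash
python3 -m pendant '[[[0,0,0],[-0.01,0.0023,0.01],1],[[0,0,0],[-0.02,0.0023,0.0193],1],[[0,0,0],[-0.03,0.0023,0.0193],1],[[0,0,0],[-0.0343,0.0023,0.0193],1],[[0,0,0],[-0.0343,0.0023,0.0193],1],[[0,0,0],[-0.0343,0.0023,0.0193],1],[[0,0,0],[-0.0343,0.0023,0.0193],1]]';python3 rel.py 156
```

```text
t: 10.0
tcp_pos: [662.8, -101.9, 109.5]
tcp_rot: [0.887, 0.462, 0.0, 0.0]
contact_force: [-0.3, 0.4, -4.6]
gripper_width: 0.156
tcp [ 662.8 -101.9  109.5] n,t [ 294.6 -602.4] exp rear n 232.1
top sheet n95 205.1 t [-658.3 -606.8] 
top post 24 [695.9 -57.1] [ 7.8 19.9] 69.5 nt [ 350.3 -604. ] z 144.7
side sheet n95 210.6 t [-656.7 -546. ] 
side rear 21 [ 607.6 -139. ] [ 6.  24.4] 53.1 n [230.4 234.2 235.5] t [-590.1 -566.5] z [155.7 158. ]
side post 45 [701.5 -44.2] [20.2 19.5] 0.3 nt [ 364.1 -601.3] z 145.0
wrist post 3178 [700.7 -46.9] [22.6 22.8] 10.7 nt [ 361.4 -602.1] z 146.6
```

```bash
python3 -m pendant '[[[0,0,0],[-0.003,-0.0006,0.001],1],[[0,0,0],[-0.007,-0.0006,0.001],1],[[0,0,0],[-0.011,-0.0006,0.001],1],[[0,0,0],[-0.015,-0.0006,0.001],1],[[0,0,0],[-0.017,-0.0006,0.001],1],[[0,0,0],[-0.017,-0.0006,0.001],1]]';python3 rel.py 155
```

```text
t: 10.75
tcp_pos: [652.2, -115.5, 108.0]
tcp_rot: [0.887, 0.462, 0.0, -0.0]
contact_force: [1.4, 2.3, -5.0]
gripper_width: 0.159
tcp [ 652.2 -115.5  108. ] n,t [ 277.4 -601.4] exp rear n 214.9
top sheet n95 195.5 t [-657.7 -653.9] 
top post 8 [686.3 -72.1] [ 2.7 10.2] 70.6 nt [ 332.5 -604.7] z 141.9
side sheet n95 210.7 t [-657.1 -547.9] 
side rear 39 [ 596.8 -154.4] [ 9.3 39.8] 53.6 n [209.2 210.5 218.2] t [-596.5 -558.4] z [155.  159.5]
side post 45 [690.4 -56.5] [19.4 19.3] 23.2 nt [ 347.6 -599.2] z 145.1
wrist post 3123 [690.5 -60.5] [22.1 22.6] 68.2 nt [ 344.4 -601.5] z 145.3
```

Only latch force (2.7 N) and the lips are already inside the slots. I press to the face.

```bash
python3 -m pendant '[[[0,0,0],[-0.001,0,0],1],[[0,0,0],[-0.002,0,0],1],[[0,0,0],[-0.003,0,0],1],[[0,0,0],[-0.004,0,0],1],[[0,0,0],[-0.004,0,0],1]]';python3 -c "
from h import *;go(649.9,-118.2,92,55.2)"
```

```text
t: 11.4
tcp_pos: [650.4, -117.7, 107.9]
tcp_rot: [0.887, 0.462, 0.001, -0.0]
contact_force: [5.5, 7.7, -7.7]
gripper_width: 0.152
turn [ 0.   -0.02 -0.03] shift [-0.0008 -0.0001  0.0159] | now [ 650.4 -117.7  107.9] yaw 55.05 F [ 5.5  7.7 -7.7] w 0.152 t 11.4
```

```bash
python3 -m pendant '[[[0,0,0],[0,0,0.003],1],[[0,0,0],[0,0,0.006],1],[[0,0,0],[0,0,0.009],1],[[0,0,0],[0,0,0.012],1],[[0,0,0],[0,0,0.0135],1],[[0,0,0],[0,0,0.0135],1]]';python3 -c "
from h import *;go(649.9,-118.2,92,55.2)"
```

```text
t: 12.0
tcp_pos: [651.5, -118.2, 95.8]
tcp_rot: [0.887, 0.462, 0.002, 0.001]
contact_force: [4.6, 6.5, -2.3]
gripper_width: 0.154
turn [ 0.03 -0.03 -0.03] shift [-0.0009 -0.0013  0.0038] | now [ 651.5 -118.2   95.8] yaw 55.06 F [ 4.6  6.5 -2.3] w 0.154 t 12.0
```

```bash
python3 -m pendant '[[[0,0,0],[0,0,0.002],1],[[0,0,0],[0,0,0.003],1],[[0,0,0],[0,0,0.004],1],[[0,0,0],[0,0,0.005],1],[[0,0,0],[0,0,0.005],1],[[0,0,0],[0,0,0.005],1]]';python3 rel.py 140
```

```text
t: 12.6
tcp_pos: [651.6, -118.2, 91.4]
tcp_rot: [0.887, 0.462, 0.002, 0.001]
contact_force: [3.4, 6.4, 0.6]
gripper_width: 0.152
tcp [ 651.6 -118.2   91.4] n,t [ 274.8 -602.5] exp rear n 212.3
side sheet n95 210.9 t [-657.8 -546.4] 
side rear 25 [ 591.9 -153.4] [ 8.2 30. ] 47.1 n [205.9 210.7 215.6] t [-588.1 -558.3] z [139.6 143.8]
side post 32 [690.3 -61.5] [16.5 15.8] 2.8 nt [ 343.5 -601.9] z 127.9
wrist post 2440 [690.1 -62.9] [20.  19.9] 39.7 nt [ 342.2 -602.6] z 128.2
```

```bash
python3 -m pendant '[[[0,0,0],[0,0,0.001],1],[[0,0,0],[0,0,0.002],1],[[0,0,0],[0,0,0.003],1],[[0,0,0],[0,0,0.003],1]]';python3 -m pendant '[[[0,0,0],[0,0,0.001],1],[[0,0,0],[0,0,0.002],1],[[0,0,0],[0,0,0.002],1]]';python3 rel.py 140; python3 -c "
import cv2
for n,(x,y) in dict(side=(250,110),top=(290,140)).items():
    i=cv2.imread(f'pics/rel_{n}_140.png')[y:y+110,x:x+130]; cv2.imwrite(f'pics/c_{n}.png',cv2.resize(i,None,fx=3,fy=3))
import numpy as np
cv2.imwrite('pics/c.png',np.hstack([cv2.imread('pics/c_side.png'),cv2.imread('pics/c_top.png')]))"
```

```text
t: 13.15
tcp_pos: [651.9, -118.1, 89.5]
tcp_rot: [0.887, 0.462, 0.002, 0.001]
contact_force: [1.4, 7.4, 6.0]
gripper_width: 0.159
t: 13.45
tcp_pos: [652.0, -118.1, 89.0]
tcp_rot: [0.887, 0.462, 0.002, 0.001]
contact_force: [-3.4, 9.1, 14.4]
gripper_width: 0.157
tcp [ 652.  -118.1   89. ] n,t [ 275.1 -602.8] exp rear n 212.6
top sheet n95 194.4 t [-658. -654.] 
side sheet n95 210.9 t [-657.6 -546.3] 
side rear 24 [ 592.1 -152.1] [10.5 29.4] 48.3 n [206.4 210.2 217.8] t [-587.2 -558.3] z [139.  143.7]
wrist post 90 [689.9 -62.1] [14.4 13.7] 51.8 nt [ 342.7 -602. ] z 125.2
```

View pics/c.png

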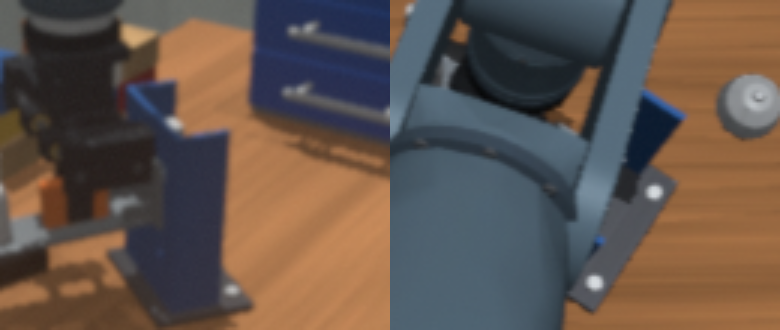

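```bash
cat > chk.py <<'E'
from h import *
d=get_image("wrist"); P,H,ok=fcloud(d); Z=P[...,2]; s=H[...,1]
dd=np.hypot(P[...,0]-689,P[...,1]+62)
p=P[ok&(dd<8)&(Z>100)]; print("post top z",np.percentile(p[:,2],[10,50,90]).round(1))
p=P[ok&(dd>16)&(dd<25)&(Z>60)&(Z<100)]; print("floor top",len(p),np.percentile(p[:,2],[10,50,90]).round(1))
A=np.c_[p[:,:2]-p[:,:2].mean(0),np.ones(len(p))]; print("slope n,t",(np.linalg.lstsq(A,p[:,2],rcond=None)[0][:2]@np.array([[.571,-.821],[.821,.571]])).round(3))
d=get_image("side"); cv2.imwrite("pics/s_chk.png",d["frame"][:,:,::-1])
E
python3 chk.py
```

```text
post top z [122.8 123.9 124.8]
floor top 4582 [77.7 78.9 80.1]
slope n,t [-0.045 -0.001]
```

Extrapolating the floor-plate plane back to the rear gives 80 mm, so it is home. The nose droops about 0.045 rad under the push. I relax, release, back up and inspect.

```bash
python3 -m pendant '[[[0,0,0],[0,0,-0.002],1],[[0,0,0],[0,0,-0.003],1],[[0,0,0],[0,0,-0.003],1]]';python3 chk.py; python3 -m pendant '[[[0,0,0],[0,0,0],0.8],[[0,0,0],[0,0,0],0.6],[[0,0,0],[0,0,0],0.3],[[0,0,0],[0,0,0],0.2],[[0,0,0],[0,0,0],0.2],[[0,0,0],[0,0,0],0.2],[[0,0,0],[0,0,0],0.2]]'; python3 chk.py;  python3 -m pendant '[[[0,0,0],[0,0,-0.03],0.2],[[0,0,0],[0,0,-0.08],0],[[0,0,0],[0.04,0,-0.13],0],[[0,0,0],[0.09,0,-0.17],0],[[0,0,0],[0.14,0,-0.17],0],[[0,0,0],[0.15,0,-0.17],0],[[0,0,0],[0.15,0,-0.17],0]]'; python3 chk.py
python3 - <<'E'
import cv2,numpy as np
from rig import get_image
w=get_image("wrist");np.savez("w4.npz",**w)
i=cv2.imread('pics/s_chk.png')[110:290,210:370]
cv2.imwrite('pics/c2.png',np.hstack([cv2.resize(i,(373,420)),w["frame"][:,80:500,::-1]]))
E
```

```text
t: 14.0
tcp_pos: [651.8, -118.1, 89.6]
tcp_rot: [0.887, 0.462, 0.002, 0.001]
contact_force: [2.9, 7.0, 1.5]
gripper_width: 0.156
post top z [124.1 125.1 125.9]
floor top 4604 [79.  80.1 81.2]
slope n,t [-0.035 -0.002]
t: 14.8
tcp_pos: [649.8, -118.9, 87.4]
tcp_rot: [0.887, 0.462, -0.0, -0.0]
contact_force: [0.1, -1.1, 0.1]
gripper_width: 0.719
post top z [124.2 125.2 126. ]
floor top 4767 [79.1 80.2 81.2]
slope n,t [-0.035 -0.002]
t: 15.6
tcp_pos: [737.8, 8.3, 258.8]
tcp_rot: [0.886, 0.464, 0.002, 0.0]
contact_force: [-1.0, -0.0, 0.4]
gripper_width: 0.997
post top z [124.  125.2 126.1]
floor top 660 [78.8 80.  81. ]
slope n,t [-0.034 -0.002]
```

View pics/c2.png

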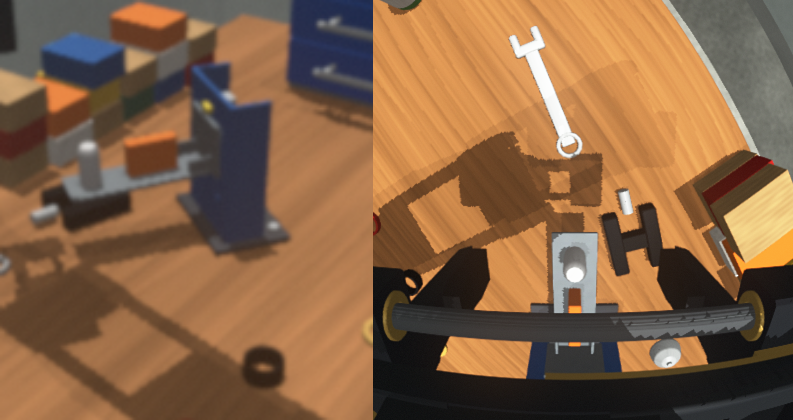

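The holder hangs in the slots, with the yellow latch visible at (208,105) above its rear plate. I check the latch protrusion numerically, the post and rings, then move to the black ring.

Run:
```python
from h import *
a=np.radians(55.2); N=np.array([np.cos(a),np.sin(a)]);T=np.array([-N[1],N[0]]); M=np.stack([N,T],1)
for nm in("before","now"):
    d=dict(np.load("side0.npz")) if nm=="before" else get_image("side"); P,H,ok=cloud(d); h,s,v=[H[...,i].astype(int) for i in range(3)];Z=P[...,2]; q=P[...,:2]@M
    near=ok&(abs(q[...,0]-212)<25)&(abs(q[...,1]+601)<45)
    m=near&(h>20)&(h<35)&(s>110)&(v>90)&(Z>130); print(nm,"latch",m.sum(),"n",np.percentile(q[m][:,0],[5,50,95]).round(1),"z",np.percentile(Z[m],[5,50,95]).round(1))
    m=near&(s<100)&(Z>100)&(Z<160); 
    if m.sum(): print("rear",m.sum(),"n",np.percentile(q[m][:,0],[5,50,95]).round(1),"t",np.percentile(q[m][:,1],[2,98]).round(1),"z",np.percentile(Z[m],[50,95,99]).round(1))
d=dict(np.load("w4.npz")); P,H,ok=fcloud(d); dd=np.hypot(P[...,0]-689,P[...,1]+62); p=P[ok&(dd<15)&(P[...,2]>120)]; print("post top",rect(p))
for n in("top","side"):
    d=get_image(n); P,H,ok=cloud(d); v=H[...,2].astype(int); m=ok&(v<70)&(P[...,2]>14)&(P[...,2]<25)&(np.hypot(P[...,0]-430,P[...,1]-10)<30); print("blk",n,m.sum(),*(rect(P[m]) if m.sum()>5 else()))
go(429.5,11,130,20)
```

```text
before latch 15 n [210.4 213.9 216.6] z [144.8 149.9 152.3]
rear 277 n [203.5 209.7 210.7] t [-644.6 -557.9] z [128.6 157.1 159. ]
now latch 18 n [209.6 212.7 215.6] z [145.4 149.5 152. ]
rear 345 n [207.1 214.7 217.4] t [-638.9 -557.6] z [131.6 157.3 159.6]
post top (array([690.9, -61.7]), array([19.8, 20.4]), 18.3)
blk top 10 [425.7  -5.8] [ 5.6 26.1] 79.3
blk side 62 [430.4  11.4] [32.6 35.3] 17.2
turn [-0.01  0.01  6.99] shift [-0.1686 -0.2549  0.1273] | now [735.1   2.6 256.9] yaw 54.94 F [0.4 0.  1.2] w 0.997 t 15.9
```

```bash
python3 -c "
from h import *;go(429.5,11,120,55.2)"; python3 -m pendant '[[[0,0,0],[-0.1686,-0.2549,0.05],0],[[0,0,0],[-0.1686,-0.2549,0.05],0],[[0,0,0],[-0.1686,-0.2549,0.05],0],[[0,0,0],[-0.1686,-0.2549,0.05],0],[[0,0,0],[-0.1686,-0.2549,0.09],0],[[0,0,0],[-0.1686,-0.2549,0.137],0],[[0,0,0],[-0.1686,-0.2549,0.137],0],[[0,0,0],[-0.1686,-0.2549,0.137],0]]';  python3 -m pendant '[[[0,0,0],[0,0,0],0],[[0,0,0],[0,0,0],0]]'
cat > ring.py <<'E'
from h import *
d=get_image("wrist"); P,H,ok=fcloud(d); h,s,v=[H[...,i].astype(int) for i in range(3)];Z=P[...,2]
cv2.imwrite("pics/ring.png",d["frame"][:,:,::-1])
for l,c,mm in(("blk",(429,11),(v<75)&(Z>14)&(Z<26)),("red",(439,120),((h<6)|(h>174))&(s>150)&(Z>6)&(Z<15))):
    m=ok&mm&(np.hypot(P[...,0]-c[0],P[...,1]-c[1])<35)
    if m.sum()>9: p=P[m]; print(l,m.sum(),*rect(p),"z",np.median(p[:,2]).round(1),"circ",[np.round(x,1) for x in cv2.minEnclosingCircle(p[:,:2].astype(np.float32))])
E
python3 ring.py;python3 -c "
from h import *;go(429.5,11,3,55.2)"
```

```text
turn [-0.01  0.01 -0.05] shift [-0.1686 -0.2549  0.1373] | now [735.1   2.6 256.9] yaw 54.94 F [0.4 0.  1.2] w 0.997 t 15.9
t: 16.7
tcp_pos: [421.5, 13.2, 114.7]
tcp_rot: [0.887, 0.461, -0.005, -0.004]
contact_force: [-0.9, -0.1, -0.2]
gripper_width: 1.001
t: 16.9
tcp_pos: [432.5, 11.0, 122.2]
tcp_rot: [0.887, 0.462, 0.001, 0.001]
contact_force: [-0.5, 0.0, 0.7]
gripper_width: 0.996
blk 716 [431.1   9.7] [37.  36.4] 55.3 z 19.8 circ [array([430.8,   9.9]), np.float64(18.9)]
red 591 [439.3 118.6] [35.9 36.6] 52.4 z 10.0 circ [array([439.1, 118.7]), np.float64(18.6)]
turn [ 0.05 -0.02 -0.04] shift [-0.0022 -0.0033  0.1194] | now [432.9  11.  122.4] yaw 54.99 F [-0.7  0.1  0.7] w 0.999 t 16.95
```

```bash
python3 -m pendant '[[[0,0,0],[0,-0.001,0.04],0],[[0,0,0],[0,-0.001,0.075],0],[[0,0,0],[0,-0.001,0.1],0],[[0,0,0],[0,-0.001,0.11],0],[[0,0,0],[0,-0.001,0.113],0],[[0,0,0],[0,-0.001,0.115],0]]';  python3 -c "
from h import *;go(430.7,10,4,55.2)"
```

```text
t: 17.55
tcp_pos: [431.2, 12.2, 6.5]
tcp_rot: [0.887, 0.462, 0.001, 0.001]
contact_force: [-0.7, 0.0, -0.3]
gripper_width: 1.001
turn [ 0.02 -0.01 -0.03] shift [-0.0021  0.0009  0.0025] | now [431.2  12.2   6.5] yaw 55.04 F [-0.7  0.  -0.3] w 1.001 t 17.55
```

```bash
python3 -m pendant '[[[0,0,0],[-0.001,0.0005,0.001],1],[[0,0,0],[-0.001,0.0005,0.001],1],[[0,0,0],[-0.001,0.0005,0.001],1],[[0,0,0],[-0.001,0.0005,0.001],1],[[0,0,0],[-0.001,0.0005,0.001],1],[[0,0,0],[-0.001,0.0005,0.001],1],[[0,0,0],[-0.001,0.0005,0.001],1],[[0,0,0],[-0.001,0.0005,0.001],1]]'; python3 -m pendant '[[[0,0,0],[0,0,0],1],[[0,0,0],[0,0,0],1]]';python3 -m pendant '[[[0,0,0],[0,0,-0.03],1],[[0,0,0],[0,0,-0.07],1],[[0,0,0],[0,0,-0.12],1],[[0,0,0],[0,0,-0.17],1],[[0,0,0],[0,0,-0.21],1],[[0,0,0],[0,0,-0.21],1],[[0,0,0],[0,0,-0.21],1]]';python3 - <<'E'
from h import *
go(690,-62,200,55.2)
d=get_image("wrist");np.savez("w5.npz",**d)
P,H,ok=fcloud(d); v=H[...,2]; t=bot.state()["tcp_pos"]
m=ok&(v<80)&(abs(P[...,2]-t[2]-15)<6)&(np.hypot(P[...,0]-t[0],P[...,1]-t[1])<21)
if m.sum()>9: print("ring in hand",m.sum(),*rect(P[m]),"z",np.median(P[m][:,2]),"tcp",t)
E
```

```text
t: 18.35
tcp_pos: [429.4, 11.4, 4.5]
tcp_rot: [0.887, 0.462, 0.0, 0.0]
contact_force: [-0.7, -0.1, 1.9]
gripper_width: 0.407
t: 18.55
tcp_pos: [429.4, 11.4, 4.6]
tcp_rot: [0.887, 0.462, 0.0, 0.0]
contact_force: [0.1, -1.0, 2.3]
gripper_width: 0.406
t: 19.25
tcp_pos: [429.7, 11.4, 215.0]
tcp_rot: [0.887, 0.462, 0.001, 0.001]
contact_force: [-0.2, 0.1, -0.6]
gripper_width: 0.408
turn [ 0.02 -0.01 -0.03] shift [0.089  0.2554 0.0156] | now [429.7  11.4 215. ] yaw 55.04 F [-0.2  0.1 -0.6] w 0.408 t 19.25
ring in hand 2656 [429.4  11.2] [38.4 38. ] 60.1 z 229.91932771843955 tcp [428.73620493  11.59977655 213.59736731]
```

```bash
python3 -m pendant '[[[0,0,0],[0.03,0.04,0.01],1],[[0,0,0],[0.045,0.085,0.01],1],[[0,0,0],[0.06,0.13,0.01],1],[[0,0,0],[0.075,0.175,0.01],1],[[0,0,0],[0.085,0.22,0.02],1],[[0,0,0],[0.089,0.25,0.04],1],[[0,0,0],[0.089,0.2554,0.06],1],[[0,0,0],[0.089,0.2554,0.06],1]]';python3 -m pendant '[[[0,0,0],[0,0,0],1],[[0,0,0],[0,0,0],1]]'
python3 - <<'E'
from h import *
go(690.3,-61.6,150,55.2)
d=get_image("wrist");np.savez("w6.npz",**d); cv2.imwrite("pics/w6.png",d["frame"][:,:,::-1])
E
```

```text
t: 20.1
tcp_pos: [686.1, -61.6, 147.0]
tcp_rot: [0.887, 0.462, -0.004, -0.004]
contact_force: [-1.7, 0.6, -1.1]
gripper_width: 0.406
t: 20.3
tcp_pos: [689.1, -61.3, 155.1]
tcp_rot: [0.887, 0.462, 0.0, -0.0]
contact_force: [-0.3, -0.3, -0.0]
gripper_width: 0.41
turn [-0.   -0.   -0.03] shift [0.0004 0.0012 0.0051] | now [689.1 -61.3 155.1] yaw 55.07 F [-0.3 -0.3 -0. ] w 0.41 t 20.3
```

View pics/w6.png

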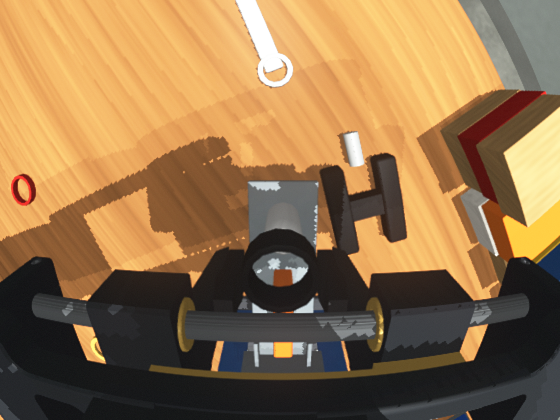

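The ring is held flat at (280,268), with the post visible just ahead of it at (284,213). I measure the ring's centre in the tool frame.

```bash
cat > inhand.py <<'E'
from h import *
import sys
th=float(sys.argv[1]) # ring top above tcp
d=get_image("wrist"); P,H,ok=fcloud(d); s=bot.state(); R=Ro.from_quat(s["tcp_rot"]).as_matrix()
L=(P-s["tcp_pos"])@R; lo=ok&(abs(L[...,0])<40)&(abs(L[...,1])<9)&(abs(L[...,2]+th)<2.5)
p=L[lo]; print("n",len(p),"tool x",np.sort(p[:,0])[[0,-1]].round(1),"z",np.percentile(p[:,2],[5,50,95]).round(1))
q=p[abs(p[:,1])<3]; print("hist",np.histogram(q[:,0],bins=np.arange(-28,29,2)))
w=ok&(abs(L[...,0])<7)&(abs(L[...,1])<20)&(abs(L[...,2]+th)<2.5); print("ty",np.histogram(L[w][:,1],bins=np.arange(-20,21,2))[0])
E
python3 inhand.py 15.5
```

```text
n 706 tool x [-19.4  18.5] z [-15.9 -14.9 -13.4]
hist (array([ 0,  0,  0,  0, 13, 49, 42,  0,  0,  0,  0,  0,  0,  0,  0,  0,  0,
        0,  0,  0,  1, 40, 69, 14,  0,  0,  0,  0]), array([-28, -26, -24, -22, -20, -18, -16, -14, -12, -10,  -8,  -6,  -4,
        -2,   0,   2,   4,   6,   8,  10,  12,  14,  16,  18,  20,  22,
        24,  26,  28]))
ty [ 55 107  73   3   0   0   0   0   0   0   0   0   0   0   0   0  27 116
 109   0]
```

```bash
python3 -m pendant '[[[0,0,0],[0.001,0.0008,0.005],1],[[0,0,0],[0.001,0.0008,0.015],1],[[0,0,0],[0.001,0.0008,0.025],1],[[0,0,0],[0.001,0.0008,0.035],1],[[0,0,0],[0.001,0.0008,0.04],1],[[0,0,0],[0.001,0.0008,0.04],1]]';  python3 -c "
from h import *;go(690.3,-61.6,87,55.2)"
```

```text
t: 21.0
tcp_pos: [690.0, -61.5, 112.7]
tcp_rot: [0.887, 0.462, -0.001, -0.001]
contact_force: [-0.5, 0.2, -0.1]
gripper_width: 0.409
turn [-0.03  0.01 -0.03] shift [0.0001 0.0004 0.0257] | now [690.  -61.5 112.7] yaw 55.03 F [-0.5  0.2 -0.1] w 0.409 t 21.0
```

```bash
python3 -m pendant '[[[0,0,0],[0,0,0.008],1],[[0,0,0],[0,0,0.014],1],[[0,0,0],[0,0,0.019],1],[[0,0,0],[0,0,0.0235],1],[[0,0,0],[0,0,0.0235],1]]';  python3 -c "
from h import *;go(690.3,-61.6,86,55.2)"
```

```text
t: 21.5
tcp_pos: [690.3, -61.5, 90.0]
tcp_rot: [0.887, 0.462, -0.001, -0.0]
contact_force: [-0.8, 0.1, -0.5]
gripper_width: 0.412
turn [-0.02  0.01 -0.03] shift [-0.0001  0.      0.004 ] | now [690.3 -61.5  90. ] yaw 55.03 F [-0.8  0.1 -0.5] w 0.412 t 21.5
```

```bash
python3 -m pendant '[[[0,0,0],[0,0,0.0015],1],[[0,0,0],[0,0,0.0015],0.7],[[0,0,0],[0,0,0.0015],0.4],[[0,0,0],[0,0,0.0015],0],[[0,0,0],[0,0,0.0015],0],[[0,0,0],[0,0,0.0015],0],[[0,0,0],[0,0,0.0015],0]]'; python3 -m pendant '[[[0,0,0],[0,0,-0.04],0],[[0,0,0],[0,0,-0.08],0],[[0,0,0],[0,0,-0.12],0],[[0,0,0],[0,0,-0.13],0],[[0,0,0],[0,0,-0.13],0],[[0,0,0],[0,0,-0.13],0]]'
cat > stack.py <<'E'
from h import *
d=get_image("wrist"); np.savez("w7.npz",**d); P,H,ok=fcloud(d); Z=P[...,2]; h,s,v=[H[...,i].astype(int) for i in range(3)]
r=np.hypot(P[...,0]-690,P[...,1]+62)
b=ok&(r<32)&(Z>85)&(Z<125)
for l,m in(("blk",b&(v<75)),("red",b&((h<6)|(h>174))&(s>130)),("post",ok&(r<13)&(s<90)&(Z>117)),("floor",ok&(r>21)&(r<25)&(s<90)&(Z<85)&(Z>65))):
    p=P[m]
    if len(p)>9: print(l,len(p),*rect(p),"z",np.percentile(p[:,2],[5,50,90]).round(1))
E
python3 stack.py; python3 -c "
from h import *;go(439.2,119,120,55.2)"
```

```text
t: 22.2
tcp_pos: [691.0, -61.6, 89.6]
tcp_rot: [0.887, 0.462, 0.0, 0.0]
contact_force: [-0.1, -0.3, 0.2]
gripper_width: 0.84
t: 22.8
tcp_pos: [690.1, -61.4, 217.8]
tcp_rot: [0.887, 0.462, -0.001, -0.001]
contact_force: [-1.4, 0.2, -1.0]
gripper_width: 1.002
blk 541 [692.1 -59.4] [33.  36.9] 59.6 z [ 88.   99.1 100.3]
post 662 [690.5 -62.1] [23.1 22.6] 9.1 z [118.2 123.8 125.4]
floor 515 [690.6 -62.2] [49.5 48.4] 54.4 z [78.2 79.6 80.7]
turn [-0.04  0.02 -0.03] shift [ 0.0044 -0.3083  0.098 ] | now [689.7 -61.4 216.9] yaw 55.03 F [-0.3 -0.6  0.1] w 1.003 t 22.85
```

```bash
python3 -m pendant '[[[0,0,0],[0.0044,-0.31,-0.01],0],[[0,0,0],[0.0044,-0.31,-0.01],0],[[0,0,0],[0.0044,-0.31,-0.01],0],[[0,0,0],[0.0044,-0.31,0.03],0],[[0,0,0],[0.0044,-0.31,0.07],0],[[0,0,0],[0.0044,-0.31,0.098],0],[[0,0,0],[0.0044,-0.31,0.098],0],[[0,0,0],[0.0044,-0.31,0.098],0]]';  python3 -m pendant '[[[0,0,0],[0,0,0],0],[[0,0,0],[0,0,0],0]]'; python3 ring.py;python3 -c "
from h import *;go(439.2,119,3,55.2)"
```

```text
t: 23.65
tcp_pos: [430.6, 121.4, 114.9]
tcp_rot: [0.886, 0.463, -0.007, -0.004]
contact_force: [0.0, -0.1, 0.5]
gripper_width: 0.998
t: 23.85
tcp_pos: [440.6, 119.3, 121.9]
tcp_rot: [0.887, 0.462, 0.0, 0.0]
contact_force: [0.6, 0.5, 0.7]
gripper_width: 1.002
red 576 [439.1 119.5] [36.7 36.5] 9.2 z 9.8 circ [array([439., 119.]), np.float64(18.9)]
turn [ 0.02 -0.01 -0.04] shift [-0.0013 -0.0017  0.1193] | now [441.1 119.1 122.3] yaw 54.98 F [0.2 0.8 1.1] w 1.002 t 23.9
```

```bash
python3 -m pendant '[[[0,0,0],[0,-0.0005,0.04],0],[[0,0,0],[0,-0.0005,0.075],0],[[0,0,0],[0,-0.0005,0.1],0],[[0,0,0],[0,-0.0005,0.11],0],[[0,0,0],[0,-0.0005,0.113],0],[[0,0,0],[0,-0.0005,0.115],0],[[0,0,0],[0,-0.0005,0.115],0]]';  python3 -c "
from h import *;go(439.1,119.2,3,55.2)"
```

```text
t: 24.6
tcp_pos: [440.3, 119.8, 7.6]
tcp_rot: [0.887, 0.462, 0.001, 0.001]
contact_force: [0.1, 0.1, -0.1]
gripper_width: 1.001
turn [ 0.02 -0.01 -0.04] shift [-0.0012 -0.0006  0.0046] | now [440.3 119.8   7.6] yaw 55.02 F [ 0.1  0.1 -0.1] w 1.001 t 24.6
```

```bash
python3 -m pendant '[[[0,0,0],[-0.0005,-0.0003,0.003],0.3],[[0,0,0],[-0.0005,-0.0003,0.003],0.5],[[0,0,0],[-0.0005,-0.0003,0.003],1],[[0,0,0],[-0.0005,-0.0003,0.003],1],[[0,0,0],[-0.0005,-0.0003,0.003],1],[[0,0,0],[-0.0005,-0.0003,0.003],1],[[0,0,0],[-0.0005,-0.0003,0.003],1],[[0,0,0],[-0.0005,-0.0003,0.003],1]]'; python3 -m pendant '[[[0,0,0],[0,0,0],1],[[0,0,0],[0,0,0],1],[[0,0,0],[0,0,0],1]]';python3 -m pendant '[[[0,0,0],[0,0,-0.03],1],[[0,0,0],[0,0,-0.07],1],[[0,0,0],[0,0,-0.12],1],[[0,0,0],[0,0,-0.17],1],[[0,0,0],[0,0,-0.21],1],[[0,0,0],[0,0,-0.21],1],[[0,0,0],[0,0,-0.21],1]]'; python3 inhand.py 7;  python3 -c "
from h import *;go(690.3,-61.6,156,55.2)"
```

```text
t: 25.4
tcp_pos: [438.5, 119.7, 3.5]
tcp_rot: [0.887, 0.462, 0.0, 0.0]
contact_force: [-0.3, 0.0, 0.8]
gripper_width: 0.408
t: 25.7
tcp_pos: [438.5, 119.7, 3.5]
tcp_rot: [0.887, 0.462, 0.0, -0.0]
contact_force: [-0.6, -0.2, 1.2]
gripper_width: 0.414
t: 26.4
tcp_pos: [438.8, 119.7, 214.1]
tcp_rot: [0.887, 0.462, 0.001, 0.001]
contact_force: [-0.4, 0.5, -1.2]
gripper_width: 0.413
n 730 tool x [-18.8  19.2] z [-8.8 -7.6 -5. ]
hist (array([ 0,  0,  0,  0,  6, 35, 62,  0,  0,  0,  0,  0,  0,  0,  0,  0,  0,
        0,  0,  0,  0, 26, 47, 54,  0,  0,  0,  0]), array([-28, -26, -24, -22, -20, -18, -16, -14, -12, -10,  -8,  -6,  -4,
        -2,   0,   2,   4,   6,   8,  10,  12,  14,  16,  18,  20,  22,
        24,  26,  28]))
ty [  0  94 104  35   0   0   0   0   0   0   0   0   0   0   0   0   1  87
  98  42]
turn [-0.01  0.01 -0.03] shift [-0.0038  0.3108  0.0564] | now [437.8 119.7 212.7] yaw 55.03 F [-0.3 -0.2 -0.3] w 0.416 t 26.45
```

The red ring is gripped centrally and level. Now over to the post.

```bash
python3 -m pendant '[[[0,0,0],[-0.001,0.045,0.0],1],[[0,0,0],[-0.001,0.095,0.0],1],[[0,0,0],[-0.001,0.145,0.0],1],[[0,0,0],[-0.002,0.195,0.0],1],[[0,0,0],[-0.003,0.24,0.01],1],[[0,0,0],[-0.0035,0.28,0.03],1],[[0,0,0],[-0.0035,0.3108,0.054],1],[[0,0,0],[-0.0035,0.3108,0.054],1]]';python3 -m pendant '[[[0,0,0],[0,0,0],1],[[0,0,0],[0,0,0],1],[[0,0,0],[0,0,0],1]]';  python3 -c "
from h import *;go(690.5,-61.8,118,55.2)"
```

```text
t: 27.25
tcp_pos: [688.9, -63.3, 149.8]
tcp_rot: [0.888, 0.461, -0.005, -0.004]
contact_force: [0.2, 0.8, -1.9]
gripper_width: 0.407
t: 27.55
tcp_pos: [691.0, -60.4, 160.8]
tcp_rot: [0.887, 0.462, 0.001, 0.0]
contact_force: [-0.2, -0.2, 0.7]
gripper_width: 0.414
turn [ 0.02 -0.01 -0.02] shift [-0.0014  0.0003  0.0428] | now [691.  -60.4 160.8] yaw 55.09 F [-0.2 -0.2  0.7] w 0.414 t 27.55
```

```bash
python3 -m pendant '[[[0,0,0],[-0.001,0.0003,0.008],1],[[0,0,0],[-0.001,0.0003,0.018],1],[[0,0,0],[-0.001,0.0003,0.028],1],[[0,0,0],[-0.001,0.0003,0.038],1],[[0,0,0],[-0.001,0.0003,0.041],1],[[0,0,0],[-0.001,0.0003,0.041],1]]';  python3 -c "
from h import *;go(690.5,-61.8,104,55.2)"
```

```text
t: 28.15
tcp_pos: [690.2, -62.1, 117.2]
tcp_rot: [0.887, 0.462, -0.001, -0.001]
contact_force: [1.2, -0.1, -0.0]
gripper_width: 0.41
turn [-0.02  0.01 -0.03] shift [0.0005 0.0001 0.0132] | now [690.2 -62.1 117.2] yaw 55.03 F [ 1.2 -0.1 -0. ] w 0.41 t 28.15
```

```bash
python3 -m pendant '[[[0,0,0],[0,0,0.006],1],[[0,0,0],[0,0,0.011],1],[[0,0,0],[0,0,0.011],1],[[0,0,0],[0,0,0.011],0.7],[[0,0,0],[0,0,0.011],0.4],[[0,0,0],[0,0,0.011],0],[[0,0,0],[0,0,0.011],0],[[0,0,0],[0,0,0.011],0]]'; python3 -m pendant '[[[0,0,0],[0,0,0],0],[[0,0,0],[0,0,0],0],[[0,0,0],[0,0,0],0]]'; python3 -m pendant '[[[0,0,0],[0,0,-0.04],0],[[0,0,0],[0,0,-0.08],0],[[0,0,0],[0,0,-0.11],0],[[0,0,0],[0,0,-0.12],0],[[0,0,0],[0,0,-0.12],0],[[0,0,0],[0,0,-0.12],0]]'; python3 stack.py
python3 - <<'E'
from rig import get_image
import cv2,numpy as np
w=np.load("w7.npz")["frame"]; s=get_image("side")["frame"]
cv2.imwrite("pics/fin.png",np.hstack([cv2.resize(s[110:290,210:370],(373,420)),w[:,80:500]])[:,:,::-1])
E
```

```text
t: 28.95
tcp_pos: [690.9, -62.3, 107.7]
tcp_rot: [0.887, 0.462, 0.0, 0.0]
contact_force: [0.2, -0.7, -0.3]
gripper_width: 0.75
t: 29.25
tcp_pos: [690.8, -62.3, 107.5]
tcp_rot: [0.887, 0.462, -0.0, -0.0]
contact_force: [-0.0, -0.6, -0.3]
gripper_width: 0.997
t: 29.85
tcp_pos: [689.9, -62.1, 225.4]
tcp_rot: [0.887, 0.462, -0.001, -0.001]
contact_force: [-0.4, 0.8, -0.4]
gripper_width: 0.999
blk 216 [693.7 -56.5] [26.8 34.4] 48.0 z [ 87.5  97.9 101.2]
red 619 [690.7 -62. ] [36.8 36.5] 68.9 z [103.2 109.4 110.6]
post 626 [690.8 -61.9] [21.9 23.6] 55.6 z [118.1 123.7 125.5]
floor 430 [692.6 -57.3] [39.3 49.4] 60.8 z [78.  79.3 80.4]
```

View pics/fin.png

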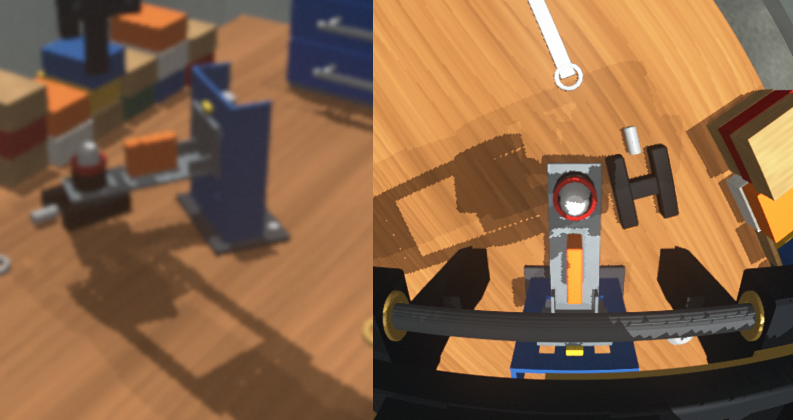

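The side view shows red on black on the post, and the yellow latch at (208,105) out above the rear plate. The wrist view shows the red ring around the post at (574,200). Heights fit: red top is 30 mm above the floor plate. Handing in.

```bash
python3 -c "
from rig import bot
print(bot.state()['contact_force'],bot.finish_job())"
```

```text
the job is handed in; nothing more can be done
[-0.47221709  0.09473756 -0.31617388] None
```

I hooked the holder into the upper slots, pushed it home, and threaded the black spacer and then the red one onto the post. I then let go of everything and handed the job in at about 30 s; it reports no verdict.

**Last checks**
- **Holder:** its underside at the upright works out to about 79–80 mm, against 80 at home.
- **Latch:** it stands out of the face as far as before within about 1 mm, and is visible above the rear plate.
- **Spacers:** the black one's top was about 20 mm above the floor plate and the red one's about 30 mm, both as required. The red one is centred on the post within 1 mm. The black one measured 2–3 mm off, inside the 7 mm limit.
- **Robot:** the gripper is open and more than 100 mm above the stack, and the wrist force reads about zero.

**What failed or disagreed**
- **First grasp:** I lifted before the fingers had closed and nudged the holder about 5 mm. I measured it again and the second grasp held.
- **Nose droop:** the holder hangs about 0.035 rad nose-down, inside the 0.1 rad limit.
- **Cameras:** the top and side views disagreed by about 5 mm, so I relied on the wrist camera and on relative offsets.
- **Other things on the counter:** I did not measure them again at the end. The moves were planned clear of them, and the wrench and pedal looked undisturbed in the last picture.

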